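# Scan a weld seam with a sprung hand probe

## Task

Check the weld on the clamped test coupon: pick up the hand probe from its tray, press its sprung shoe onto the seam near the end with the run-on tab, 20 mm in from the plate's edge, and slide it along the seam to 20 mm short of the other end in one unbroken stroke, upright and centred on the seam. Keep the spring about half pressed in all the way: never let the shoe lose its pressure on the way and never press it in fully. Then stand the probe upright in its tray again and let go, leaving the nut and bolt nearby alone.

Things in the scene. Friction and masses are not known exactly. Their poses are not given: they have to be found in the camera images.
- probe: Hand probe, loose, about 0.23 kg (varies), standing upright in the tray, 85 mm tall: a black square grip 34 x 34 mm (sides along its x and y) from 28 to 85 mm above the sole, over a round steel shoe 36 mm across and 10 mm high on a spring stem. Origin: centre of the sole with the spring fully out; z up through the grip; it goes with the grip, not the shoe.
- shoe (a joint): How far the probe's shoe is pressed into the grip, m: 0 = fully out, 0.015 = fully in against the stop. The spring pushes with about 3 N at 0, 7 N at 0.005, 11 N at 0.010 and 15 N at 0.015; it stays out under the probe's own weight. The joint slides along the probe's z.
- sole (a point): Centre of the underside of the probe's shoe (moves with the shoe); axes as the probe's.
- coupon: Steel plate 140 (x) by 68 (y) by 12 mm, fixed. A flush weld runs down its middle along x: a bright rippled line 8 mm wide in a 14 mm brownish band. At the -x end a square run-on tab 34 mm wide stands out 33 mm, flush on top; the +x end is plain. Two toe clamps hold the middles of the long sides, up to 28 mm high, 28 mm clear of the seam line. Origin: centre of the underside, z up.
- seam_start (a point): Point on the seam on the plate's top face (12 mm above the bench) where the stroke begins: 20 mm in from the end that has the run-on tab. Axes as the coupon's.
- seam_mid (a point): Middle of the seam on the plate's top face, level with the two clamps; x along the seam from start to end, z up.
- seam_end (a point): Point on the seam on the plate's top face where the stroke ends: 20 mm in from the plain end, 100 mm from the start point. Axes as the coupon's.
- tray: Grey open tray, loose, 0.5 kg, 70 x 70 mm outside, 62 x 62 mm inside, 14 mm high, floor 4 mm thick. Origin: centre of its underside. Mind the fixed furniture round it: on its left the bench vise, up to 280 mm high, and behind that the lamp (shade from about 400 mm up); beyond x = 0.6 the wall shelf, 430 mm up.
- nut: Loose hexagon nut, 30 x 34 x 16 mm; a bystander. Origin: centre of its underside.
- bolt: Loose bolt with hexagon head, 72 mm long; a bystander. Origin: below its centre, on the bench.
Mind the look-alikes: they are no part of the job. What is shaped like the probe but orange is not meant.

How it is judged (in metres and radians):
On the way, in this order (a step that is already met when the one before it is completed fails the run):
1. the probe is pressed on the seam at the start point by the tab: upright within 0.25 rad, sole within 16 mm along and 12 mm across, spring pressed in 1.5 to 13.5 mm (x of sole in the frame of seam_mid between -0.066 and -0.034 m and y of sole in the frame of seam_mid between -0.012 and 0.012 m and value of joint shoe between 0.0015 and 0.0135 m and contact force between probe and coupon above 1 N and angle between probe's own z axis and vertical below 0.25 rad), for 0.2 s.
2. the probe, still pressed so, passes the middle of the seam (x of sole in the frame of seam_mid between -0.012 and 0.012 m and y of sole in the frame of seam_mid between -0.012 and 0.012 m and value of joint shoe between 0.0015 and 0.0135 m and contact force between probe and coupon above 1 N and angle between probe's own z axis and vertical below 0.25 rad), for 0.04 s.
3. the probe, still pressed so, reaches the end point of the seam (within 16 mm along, 12 mm across) (x of sole in the frame of seam_mid between 0.034 and 0.066 m and y of sole in the frame of seam_mid between -0.012 and 0.012 m and value of joint shoe between 0.0015 and 0.0135 m and contact force between probe and coupon above 1 N and angle between probe's own z axis and vertical below 0.25 rad), for 0.2 s.
At the end, for the whole second after the job is handed in: The probe stands released and at rest in its tray: upright within 0.1 rad, its sole on the tray's floor, its axis within 25 mm of the tray's centre (horizontal distance between probe and tray below 0.025 m and z of probe in the frame of tray between 0 and 0.01 m and angle between probe's own z axis and vertical below 0.1 rad and contact force between probe and tray above 0.5 N and linear speed of probe below 0.02 m/s and angular speed of probe below 0.2 rad/s); the robot touches nothing.
It fails at once if the spring is pressed in fully (over 14 mm) at any time (value of joint shoe above 0.014 m).
It fails at once if on the way (within 33 mm of the seam's middle, sole less than 12 mm above the plate) the shoe loses its pressure (spring pressed in less than 0.8 mm) or strays over 15 mm from the seam (x of sole in the frame of seam_mid between -0.033 and 0.033 m and y of sole in the frame of seam_mid between -0.03 and 0.03 m and z of sole in the frame of seam_mid below 0.012 m and (value of joint shoe below 0.0008 m or y of sole in the frame of seam_mid above 0.015 m or y of sole in the frame of seam_mid below -0.015 m)).
It fails at once if the nut or the bolt is moved over 20 mm (distance of any of nut, bolt from where it was at the start of the episode above 0.02 m).
It also fails if it takes over 58 s, if anything falls off the work surface, if the arm or the gripper's body presses on something with over 40 N, if the wrist force passes 120 N, or if a joint passes its speed limit or range.

## Robot

A 6-joint arm with a two-finger parallel gripper is mounted at the origin on a cart in front of the work surface, level with it; the furniture and walls round the work are solid. World frame = base frame: x ahead of the robot, y to its left, z up, the work surface at z = 0. Lengths are in mm, angles in rad, forces in N, time in s.
With the tool pointing down it reaches from about 275 to 775 mm from the base axis. Payload 14.6 kg.
Tool frame: the origin (TCP) lies on the centre line of the jaws, within the pads' length; the fingertips stand 19 mm ahead of it and the grasp point (between the pads) is the TCP; z points along the fingers, y is the direction in which the jaws open and shut (so a half turn about z gives the same grasp; the last joint's range is limited). The gripper opens to 85 mm and grips with 20 to 120 N. Pads are 22 mm wide; open, the fingers measure 114 mm over their backs; the gripper's body (76 mm by 85 mm) begins 54 mm behind the grasp point. The pads swing forward as they close: fully open they stand 13 mm farther back than shut.
Start: joints at [1.111, 0.263, -0.048, 1.259, 0, 1.415], TCP at [157.558, 500.803, 215.378] pointing down, gripper open.
Joint ranges: [-2.65, 2.65], [-0.89, 1.7], [-1.18, 1.37], [-2.13, 2.11], [-1.35, 1.29], [-3.14, 3.14]. Speed limits (rad/s): [1.89, 1.89, 2.57, 2.79, 3.14, 3.14].

## Interface

Orientations are given as a unit quaternion [x, y, z, w].
In Python, from cell import sense, read_camera, close_job gives the robot as it stands. The module is installed in compiled form; this text tells all that it offers.
- The arm moves only by the tool carry_out, never from a script. Its argument "steps" is a list of rows, each a list of 2 entries, a list of its own where there are three numbers: the shift along the tool's x, y, z in m, then the turn about the tool's z in degrees. In form: [[[dx, dy, dz], yaw], ...]. A call has 1 to 10 rows; each row is the pose to reach, as a shift and turn from the pose commanded when the call began, along the tool's axes at that moment; what a row does not reach only later rows make up. A row lasts 1/8 s, in which the tool goes at most 62.5 mm and 10.7 degrees, less where a joint would pass 70% of its speed; a pose out of reach is approached as far as the arm can. A call with a gripper value outside its range is refused whole. "jaw" is the finger opening in m, from 0 to 0.0854, set as the call begins (left out, the last holds). The fingers move at their own pace and stop on an object; "squeeze" is the grip in N (left out, the last holds). Time passes only in rows, so rows that repeat a pose let the fingers close. It gives the time, the measured TCP pose, the force and the opening at its end, in the units of the state.
- sense(): the state, without advancing time (a new reading comes with each control period).
- read_camera(name): name is "scene" or "top" or "wrist"; returns a dict with "pixels" (420x560x3 uint8, red, green, blue), "fx", "fy", "cx", "cy" (pixels), "cam_to_world" (4x4, takes a point from camera to world coordinates); the wrist camera has in their place "tool_from_camera" (4x4, takes a point from camera to tool coordinates, whose origin is the TCP and whose axes are the flange's). Camera axes: x right, y down, z forward; pixel columns grow to the right and rows downward; lengths in mm; the calibration is good to about 2 mm. A picture is of the moment at which its call begins: read the wrist's pose just before it. There is no depth.
- close_job(): hands the job in, once; it reports no verdict.
The state is a dict: "clock": time; "q": joint angles; "joint_velocities": joint speeds; "joint_torque": joint torques, N m; "tool_pos": TCP position; "orientation": TCP orientation; "contact_force": force on the tool from outside, world axes, zero at the start; "ft_torque": the same for the moment, N m; "gripper_width": opening from 0.0 (shut) to 1.0 (fully open).
Only numpy, scipy, OpenCV 4.12 (cv2) and the standard library are available. Lean on these libraries where they do the work, as an engineer would, in place of code of your own. Each camera call takes 0.05 s, during which the arm holds its last target. There are 200 camera calls.

## Working session

There is one attempt and no reset: what is moved stays moved. The work goes in short steps, Python scripts to look and compute and a tool call to move; the robot and the scene stay as the last step left them, time stands still between calls to the robot, and variables do not carry over. Pictures are saved under pics/ and viewed, about 8 in all and at most 12, crops included, and the job is handed in when it is done.

Besides the shell and the picture viewer there is one more tool, called after "Emit:" as a command line: name --argument value ..., lists and objects as JSON in quotes. carry_out: Moves the arm, as the interface text tells. Its arguments: {"type":"object","properties":{"steps":{"type":"array","items":{"type":"array"}},"jaw":{"type":"number"},"squeeze":{"type":"number"}},"required":["steps"]}

```bash
mkdir -p pics
python3 - <<'E'
from cell import *
import cv2,numpy as np,pickle
print(sense())
d={}
for n in ["top","scene"]:
    c=read_camera(n); d[n]=c
    cv2.imwrite(f"pics/{n}0.png",cv2.resize(c["pixels"][:,:,::-1],(800,600),interpolation=cv2.INTER_CUBIC))
    print(n,c["fx"],c["cx"],c["cy"],np.round(c["cam_to_world"],3).tolist())
pickle.dump(d,open("d0.pkl","wb"))
E
```

```text
{'clock': 0.0, 'q': array([ 1.11066513e+00,  2.63546269e-01, -4.89397120e-02,  1.25938960e+00,
        2.63988970e-05,  1.41550736e+00]), 'joint_velocities': array([-0.00057313,  0.00033339, -0.00055664, -0.00065424, -0.00013485,
       -0.00056978]), 'joint_torque': array([ 7.53176155e-04, -6.37607574e+01,  3.84563220e+01,  1.38694601e-02,
        2.78768582e-06,  1.81810475e-05]), 'tool_pos': array([157.43807375, 500.53760917, 214.91198284]), 'orientation': array([ 1.51831606e-01,  9.88406228e-01, -5.10282561e-04, -1.76020062e-04]), 'contact_force': array([0.50155647, 0.38222137, 0.93402191]), 'ft_torque': array([ 0.04526117, -0.02838069, -0.01602244]), 'gripper_width': 1.0025980451297367}
top 497.42090649671366 276.9981580562763 212.29194686201652 [[-0.025, -0.993, 0.118, 372.44], [-1.0, 0.023, -0.02, -258.972], [0.017, -0.119, -0.993, 891.391], [0.0, 0.0, 0.0, 1.0]]
scene 525.6275433357603 276.72642412577136 209.38674240107045 [[0.911, -0.33, 0.247, 241.683], [-0.412, -0.735, 0.539, -724.019], [0.004, -0.593, -0.805, 726.886], [0.0, 0.0, 0.0, 1.0]]
```

View pics/top0.png

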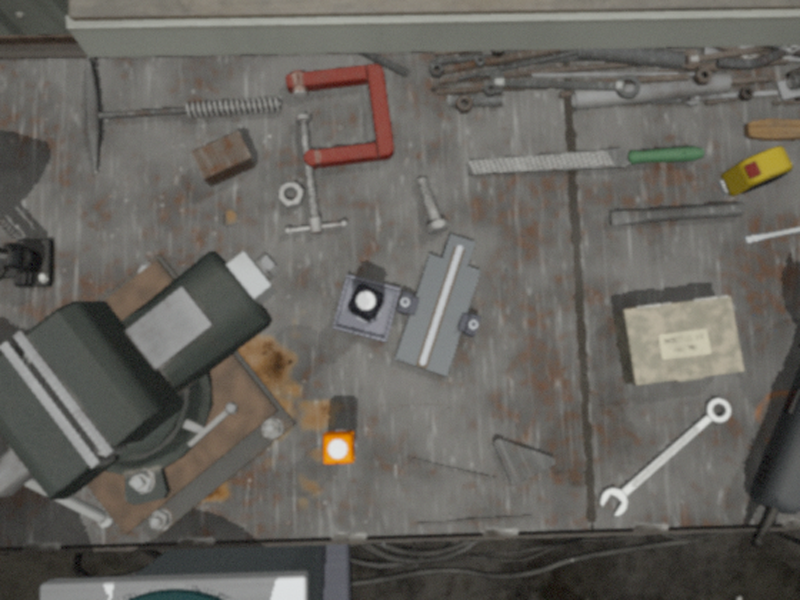

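View pics/scene0.png

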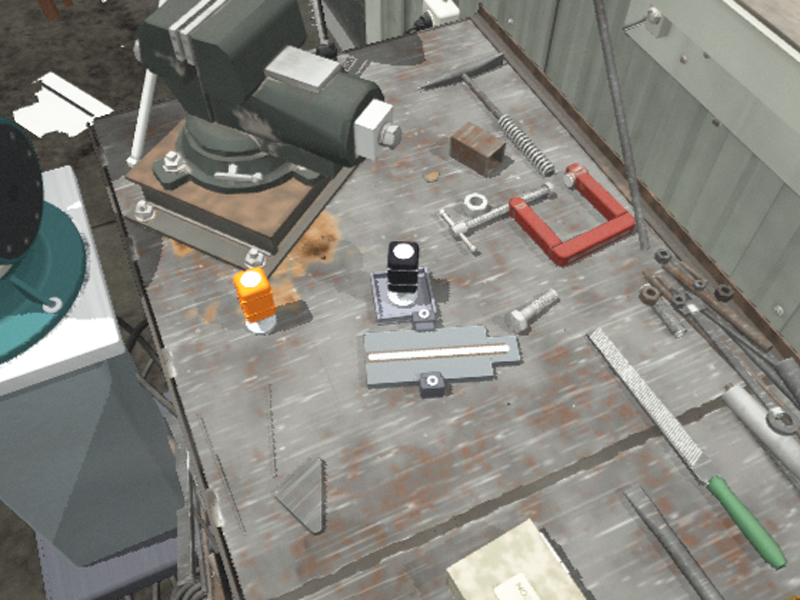

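The black probe stands in the grey tray at top px (366,300). The orange look-alike at (338,448) stands on the bare bench, so it is excluded. The coupon is at (440,310) with its tab at the far end (460,240), so the stroke runs towards the robot. The nut is at (290,193), the bolt at (432,205), and the vise at the left.

```bash
cat > h.py <<'E'
import numpy as np,cv2,pickle
def ray(c,u,v,T=None):
    T=c["cam_to_world"] if T is None else T
    d=T[:3,:3]@np.array([(u-c["cx"])/c["fx"],(v-c["cy"])/c["fy"],1]); return T[:3,3],d
def onz(c,u,v,z,T=None):
    o,d=ray(c,u,v,T); return (o+d*(z-o[2])/d[2])
def proj(c,p,T=None):
    T=c["cam_to_world"] if T is None else T
    q=T[:3,:3].T@(np.array(p,float)-T[:3,3]); return np.array([q[0]/q[2]*c["fx"]+c["cx"],q[1]/q[2]*c["fy"]+c["cy"]])
E
python3 - <<'E'
from h import *
d=pickle.load(open("d0.pkl","rb"));t=d["top"];s=d["scene"]
k=.7
for n,c,L in [("top",t,[("probe top",366,300,89),("tray NW",349,274,14),("tray NE",401,287,14),("tray SE",386,342,14),("tray SW",334,328,14),("seam far",461,247,12),("seam near",423,364,12),("plate NL",427,253,12),("plate NR",474,268,12),("plate SR",445,376,12),("plate SL",397,360,12),("nut",290,193,8),("bolthead",438,225,8),("visehead tip",265,270,150),("vise jaw corner",210,255,200),("vise top far",75,495,280),("vise top R",170,400,280),("vise top far2",80,300,280),("viseR",270,320,200),("lamp base",25,270,0),("plate corner R",295,420,10),("orange",338,448,85)]),
 ("scene",s,[("probe top",404,248,89),("seam near",368,357,12),("seam far",510,349,12),("lamp?",323,38,0)])]:
  for nm,u,v,z in L: print(n,nm,np.round(onz(c,(u+.5)*k-.5,(v+.5)*k-.5,z)).astype(int))
c=t
im=t["pixels"];cr=im[150:280,220:350][:,:,::-1]
a=cv2.resize(cr,None,fx=4,fy=4,interpolation=cv2.INTER_CUBIC)
cr=s["pixels"][150:290,245:375][:,:,::-1]
b=cv2.resize(cr,(520*1,560))[:520]
b=cv2.resize(cr[:130],None,fx=4,fy=4,interpolation=cv2.INTER_CUBIC)
cv2.imwrite("pics/crop1.png",cv2.resize(np.hstack([a,b]),None,fx=.76,fy=.76))
E
```

```text
top probe top [ 473 -241   89]
top tray NW [ 515 -219   14]
top tray NE [ 497 -283   14]
top tray SE [ 429 -263   14]
top tray SW [ 448 -199   14]
top seam far [ 547 -360   12]
top seam near [ 401 -308   12]
top plate NL [ 540 -317   12]
top plate NR [ 520 -376   12]
top plate SR [ 386 -335   12]
top plate SL [ 407 -276   12]
top nut [ 622 -145    8]
top bolthead [ 577 -333    8]
top visehead tip [ 499 -137  150]
top vise jaw corner [507 -91 200]
top vise top far [291   0 280]
top vise top R [367 -77 280]
top vise top far2 [454   1 280]
top viseR [ 441 -150  200]
top lamp base [532 189   0]
top plate corner R [ 337 -150   10]
top orange [ 308 -206   85]
scene probe top [ 475 -236   89]
scene seam near [ 400 -306   12]
scene seam far [ 550 -362   12]
scene lamp? [574 288   0]
```

View pics/crop1.png

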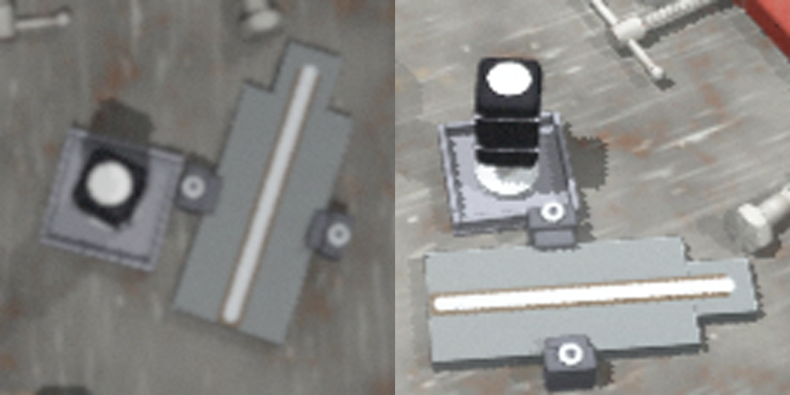

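The enlarged crop confirms that the black probe in the grey tray is the one meant. First move: lift, retract to r≈320 mm and swing over the vise near the base, away from the lamp.

Run:
```python
import numpy as np
from math import *
P0=np.array([157.4,500.5]);th=radians(72.53)
def rows(P,th0,W):
    y=np.array([cos(th0),sin(th0)]);x=np.array([-y[1],y[0]])  # tool x = y x z(down)
    return [(np.round((np.array(w)-P)@np.c_[x,y]/1000,3),) for w in W]
A=lambda a,r=320:(r*cos(radians(a)),r*sin(radians(a)))
print(rows(P0,th,[A(72.5,470),A(72.5,420),A(72.5,370),A(72.5),A(65),A(57),A(49)]))
# second call, tool y at 72.53-24
P=np.array(A(49)); 
print(rows(P,th-radians(24),[A(a) for a in (41,33,25,17,9,1,-7,-15,-23,-27)]))
```

```text
[(array([-0.   , -0.055]),), (array([-0.   , -0.105]),), (array([-0.   , -0.155]),), (array([-0.   , -0.205]),), (array([-0.042, -0.207]),), (array([-0.086, -0.216]),), (array([-0.128, -0.231]),)]
[(array([-0.045, -0.003]),), (array([-0.088, -0.012]),), (array([-0.13 , -0.027]),), (array([-0.17 , -0.047]),), (array([-0.206, -0.073]),), (array([-0.239, -0.104]),), (array([-0.266, -0.139]),), (array([-0.289, -0.177]),), (array([-0.306, -0.219]),), (array([-0.312, -0.24 ]),)]
```

Emit:
carry_out --steps '[[[0,0,-0.05],0],[[0,0,-0.1],0],[[0,0,-0.14],0],[[0,-0.055,-0.14],0],[[0,-0.105,-0.14],0],[[0,-0.155,-0.14],0],[[0,-0.205,-0.14],0],[[-0.042,-0.207,-0.14],8],[[-0.086,-0.216,-0.14],16],[[-0.128,-0.231,-0.14],24]]'

```text
clock: 1.35
tool_pos: [211.3, 241.2, 355.3]
orientation: [0.356, 0.935, -0.0, -0.0]
contact_force: [-0.5, 1.1, 0.7]
gripper_width: 1.002
```

Emit:
carry_out --steps '[[[-0.045,-0.003,0],8],[[-0.088,-0.012,0],16],[[-0.13,-0.027,0],24],[[-0.17,-0.047,0],32],[[-0.206,-0.073,0],40],[[-0.239,-0.104,0],48],[[-0.266,-0.139,0],56],[[-0.289,-0.177,0],62],[[-0.306,-0.219,0],65],[[-0.312,-0.24,0],65]]'

```text
clock: 2.6
tool_pos: [284.4, -146.0, 355.1]
orientation: [0.802, 0.597, -0.0, -0.0]
contact_force: [0.2, 0.4, -0.4]
gripper_width: 0.999
```

Emit:
carry_out --steps '[[[-0.015,0.045,0],0],[[-0.026,0.09,0],0],[[-0.036,0.135,0],0],[[-0.036,0.18,-0.0],0],[[-0.036,0.208,0.03],0],[[-0.036,0.208,0.08],0],[[-0.036,0.208,0.1],0],[[-0.036,0.208,0.1],0]]'

```text
clock: 3.6
tool_pos: [473.8, -237.4, 254.2]
orientation: [0.801, 0.599, -0.0, -0.001]
contact_force: [0.2, 0.1, 0.5]
gripper_width: 1.0
```

Run:
```python
from cell import *
import cv2,numpy as np,pickle
s=sense(); c=read_camera("wrist"); pickle.dump((s,c),open("w1.pkl","wb"))
cv2.imwrite("pics/w1.png",cv2.resize(c["pixels"][:,:,::-1],(800,600),interpolation=cv2.INTER_CUBIC))
print(s["tool_pos"],s["orientation"],c["fx"],np.round(c["tool_from_camera"],3).tolist(),s["q"])
```

```text
[ 473.83548733 -237.37709083  254.20110409] [ 8.01060656e-01  5.98581389e-01 -4.35047491e-04 -1.39879073e-03] 298.69496568811326 [[-0.0, -0.951, -0.309, 79.753], [1.0, -0.0, -0.0, 0.176], [0.0, -0.309, 0.951, -158.496], [0.0, 0.0, 0.0, 1.0]] [-6.18260656e-01  2.65770882e-01  6.03300352e-02  1.36828512e+00
  2.71665479e-05  1.23987231e+00]
```

View pics/w1.png

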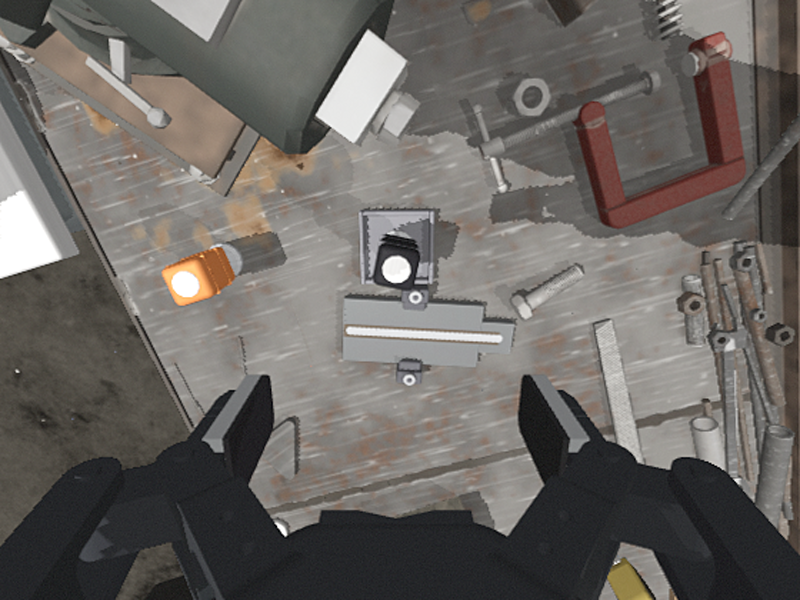

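The wrist camera stands out on the tool's +x side, towards the vise, so I'll turn the gripper half a turn before going down. The view agrees with the top view: probe top at px (397,268), seam (347,330)–(500,338). I'll turn in two calls and then look again.

Emit:
carry_out --steps '[[[0,0,0],-10],[[0,0,0],-20],[[0,0,0],-30],[[0,0,0],-40],[[0,0,0],-50],[[0,0,0],-60],[[0,0,0],-70],[[0,0,0],-80],[[0,0,0],-90],[[0,0,0],-90]]'

```text
clock: 4.9
tool_pos: [474.9, -238.1, 256.6]
orientation: [0.144, 0.99, -0.0, 0.001]
contact_force: [0.6, 0.4, -0.1]
gripper_width: 1.002
```

Emit:
carry_out --steps '[[[0,0,0],-10],[[0,0,0.01],-20],[[0,0,0.02],-30],[[0,0,0.03],-40],[[0,0,0.04],-50],[[0,0,0.05],-60],[[0,0,0.05],-70],[[0,0,0.05],-80],[[0,0,0.05],-90],[[0,0,0.05],-90]]'

```text
clock: 6.15
tool_pos: [474.8, -238.1, 206.0]
orientation: [-0.597, 0.802, -0.0, 0.0]
contact_force: [-0.7, 0.1, -0.1]
gripper_width: 1.0
```

Run:
```python
from cell import *
from h import *
from scipy.spatial.transform import Rotation as R
s=sense(); c=read_camera("wrist")
M=np.eye(4);M[:3,:3]=R.from_quat(s["orientation"]).as_matrix();M[:3,3]=s["tool_pos"]
T=M@c["tool_from_camera"]; pickle.dump((s,c,T),open("w2.pkl","wb"))
print(s["tool_pos"],s["orientation"],s["q"])
p=proj(c,[474,-239,89],T);print(p)
im=c["pixels"]
u,v=[int(round(x)) for x in p];h=75
x0,y0=max(0,u-h),max(0,v-h)
cr=im[y0:v+h,x0:u+h][:,:,::-1]; print(x0,y0,cr.shape)
cv2.imwrite("pics/w2.png",cv2.resize(cr,None,fx=4,fy=4,interpolation=cv2.INTER_CUBIC))
```

```text
[ 474.76345087 -238.0686057   206.00358936] [-5.96700568e-01  8.02463846e-01 -4.34062577e-04  1.38529439e-04] [-6.18291716e-01  2.75878743e-01 -5.56876955e-02  1.23831863e+00
 -3.82098601e-06 -1.89705820e+00]
[277.57195225 194.38718809]
203 119 (150, 150, 3)
```

View pics/w2.png

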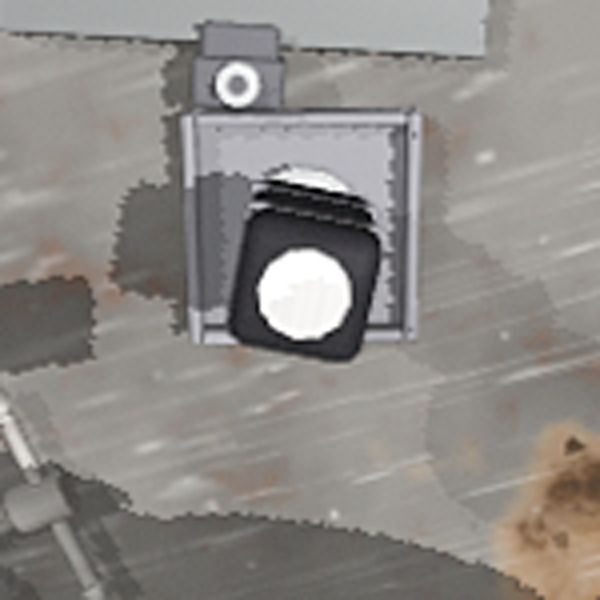

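The crop shows the grip top's corners at about (246,207), (384,235), (362,361) and (230,342), turned roughly 10° relative to the tray.

Run:
```python
from h import *
s,c,T=pickle.load(open("w2.pkl","rb"))
f=lambda u,v,z:onz(c,(u+.5)/4-.5+203,(v+.5)/4-.5+119,z,T)
def show(n,L,z):
    P=np.array([f(u,v,z)[:2] for u,v in L]); E=np.roll(P,-1,0)-P
    print(n,P.mean(0).round(1),"len",np.linalg.norm(E,axis=1).round(1),"ang",np.degrees(np.arctan2(E[:,1],E[:,0])).round(1))
show("grip",[(246,207),(384,235),(362,361),(230,342)],89)
show("tray",[(183,112),(425,110),(412,345),(190,345)],14)
print("disc",f(305,294,89).round(1))
im=c["pixels"].astype(int)
# seam: bright strip within plate
import itertools
m=(im.min(2)>195).astype(np.uint8)
n,l,st,ce=cv2.connectedComponentsWithStats(m)
for i in range(1,n):
    if st[i,4]>150:
        (r)=cv2.minAreaRect(np.argwhere(l==i)[:,::-1].astype(np.float32));print(st[i],r)
        b=cv2.boxPoints(r); 
        print([onz(c,*q,12,T)[:2].round(1).tolist() for q in b])
t=pickle.load(open("d0.pkl","rb"))["top"]
im=t["pixels"].astype(int);m=(im.min(2)>165).astype(np.uint8);m[:, :270]=0;m[:,345:]=0;m[:160]=0;m[270:]=0
n,l,st,ce=cv2.connectedComponentsWithStats(m)
i=1+st[1:,4].argmax();b=cv2.boxPoints(cv2.minAreaRect(np.argwhere(l==i)[:,::-1].astype(np.float32)))
print("top",[onz(t,*q,12)[:2].round(1).tolist() for q in b])
```

```text
grip [ 471.6 -242.3] len [33.  31.6 32.4 33.3] ang [ 151.6   64.8  -25.3 -114.2]
tray [ 472.8 -239.7] len [70.1 71.5 68.4 70.9] ang [ 163.7   72.   -16.7 -106.7]
disc [ 472.2 -240.8   89. ]
[ 181   90  144   16 1106] ((252.44615173339844, 97.46923828125), (143.38999938964844, 8.098623275756836), 3.1798300743103027)
[[551.1, -356.0], [547.4, -363.7], [398.4, -310.3], [401.0, -302.2]]
[549 159  11  55 537] ((554.0, 186.0), (54.0, 10.0), 90.0)
[[161.1, -167.6], [149.8, -164.2], [150.4, -93.9], [162.3, -97.5]]
[445 166  23  23 407] ((456.00006103515625, 177.00003051757812), (19.798988342285156, 24.041629791259766), 45.0)
[[286.5, -180.8], [264.7, -195.6], [250.4, -173.8], [272.3, -158.3]]
[268 182  22  22 384] ((278.5, 192.5), (21.0, 21.0), 90.0)
[[486.7, -236.4], [462.4, -229.1], [469.8, -203.5], [494.6, -211.0]]
top [[401.9, -302.5], [549.9, -354.9], [547.3, -362.4], [399.4, -309.8]]
```

Emit:
carry_out --steps '[[[0.004,0.002,0.02],9],[[0.004,0.002,0.06],9],[[0.004,0.002,0.1],9],[[0.004,0.002,0.13],9],[[0.004,0.002,0.144],9],[[0.004,0.002,0.144],9]]' --jaw 0.0854

```text
clock: 6.95
tool_pos: [471.4, -241.1, 61.3]
orientation: [-0.533, 0.846, 0.0, -0.0]
contact_force: [-0.7, -0.1, 0.7]
gripper_width: 1.001
```

Emit:
carry_out --steps '[[[0,0,0],0],[[0,0,0],0],[[0,0,0],0],[[0,0,0],0],[[0,0,0],0],[[0,0,0],0],[[0,0,0],0],[[0,0,0],0]]' --jaw 0.02 --squeeze 60

```text
clock: 7.95
tool_pos: [471.6, -241.3, 61.5]
orientation: [-0.534, 0.846, -0.0, 0.0]
contact_force: [2.4, -0.4, 2.6]
gripper_width: 0.381
```

Emit:
carry_out --steps '[[[0,0,-0.03],0],[[0,0,-0.065],0],[[0.02,-0.02,-0.065],0],[[0.045,-0.045,-0.065],0],[[0.065,-0.067,-0.065],0],[[0.077,-0.08,-0.065],0],[[0.077,-0.08,-0.065],0],[[0.077,-0.08,-0.065],0]]'

```text
clock: 8.95
tool_pos: [510.0, -344.2, 126.0]
orientation: [-0.534, 0.846, 0.001, -0.0]
contact_force: [-0.3, 0.1, -2.6]
gripper_width: 0.38
```

Run:
```python
from cell import *
from h import *
s=sense(); c=read_camera("scene"); pickle.dump((s,c),open("s3.pkl","wb"))
print(s["tool_pos"],s["contact_force"],s["q"])
p=s["tool_pos"];u,v=proj(c,[p[0],p[1],50]).astype(int);print(u,v)
x0,y0=u-75,v-75
cv2.imwrite("pics/s3.png",cv2.resize(c["pixels"][y0:y0+150,x0:x0+150,::-1],None,fx=4,fy=4,interpolation=cv2.INTER_CUBIC))
for z in (30,40,50,60,67,97): print(z,((proj(c,[p[0],p[1],z])-[x0,y0]+.5)*4).round())
for n,q in [("start",(509.9,-345.5,12)),("mid",(462.8,-328.7,12)),("end",(415.7,-311.9,12))]: print(n,((proj(c,q)-[x0,y0]+.5)*4).round())
```

```text
[ 510.00718065 -344.1861871   126.01153913] [-0.2740301   0.08492778 -2.62451437] [-7.26024553e-01  4.55058807e-01  4.89384947e-03  1.12201157e+00
  1.85532136e-05 -1.85256866e+00]
331 231
30 [301. 331.]
40 [303. 317.]
50 [305. 302.]
60 [308. 288.]
67 [309. 277.]
97 [316. 231.]
start [298. 358.]
mid [175. 366.]
end [ 50. 375.]
```

View pics/s3.png

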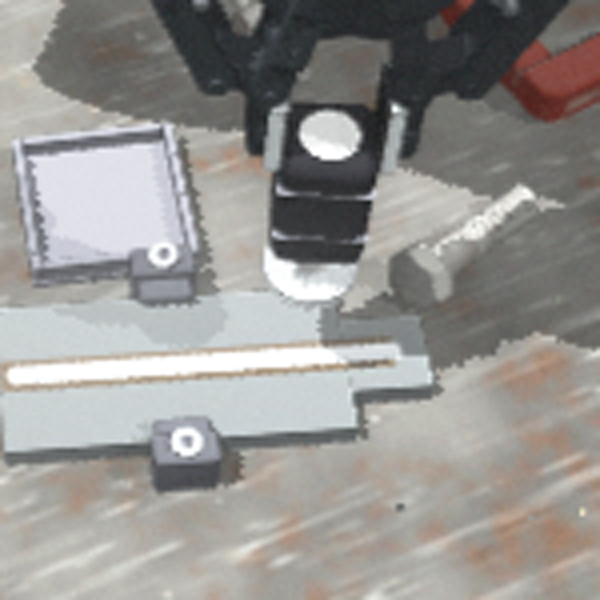

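Emit:
carry_out --steps '[[[0.001,-0.001,0.025],0],[[0.001,-0.001,0.045],0],[[0.001,-0.001,0.052],0],[[0.001,-0.001,0.056],0],[[0.001,-0.001,0.058],0],[[0.001,-0.001,0.058],0],[[0.001,-0.001,0.058],0]]'

```text
clock: 9.88
tool_pos: [511.1, -346.5, 68.9]
orientation: [-0.534, 0.846, -0.0, 0.0]
contact_force: [-2.2, 1.0, 3.4]
gripper_width: 0.376
```

Emit:
carry_out --steps '[[[0,0,0.001],0],[[0,0,0.002],0],[[0,0,0.002],0],[[0,0,0.002],0]]'

```text
clock: 10.38
tool_pos: [511.1, -346.4, 66.5]
orientation: [-0.534, 0.846, -0.0, 0.0]
contact_force: [-0.8, 2.4, 5.2]
gripper_width: 0.379
```

Emit:
carry_out --steps '[[[0,0,0.001],0],[[0,0,0.002],0],[[0,0,0.002],0],[[0,0,0.002],0]]'

```text
clock: 10.88
tool_pos: [511.2, -346.5, 64.6]
orientation: [-0.534, 0.846, -0.0, 0.0]
contact_force: [-1.2, 2.8, 6.4]
gripper_width: 0.378
```

Emit:
carry_out --steps '[[[0.0005,0.005,0],0],[[0.001,0.01,0],0],[[0.0015,0.015,0],0],[[0.002,0.02,0],0],[[0.0025,0.025,0],0],[[0.003,0.03,0],0],[[0.0035,0.035,0],0],[[0.004,0.04,0],0],[[0.0045,0.045,0],0],[[0.005,0.05,0],0]]'

```text
clock: 12.12
tool_pos: [465.0, -330.5, 65.1]
orientation: [-0.534, 0.846, -0.002, 0.001]
contact_force: [4.5, -1.7, 5.8]
gripper_width: 0.375
```

Emit:
carry_out --steps '[[[0.0005,0.005,0],0],[[0.001,0.01,0],0],[[0.0015,0.015,0],0],[[0.002,0.02,0],0],[[0.0025,0.025,0],0],[[0.003,0.03,0],0],[[0.0035,0.035,0],0],[[0.004,0.04,0],0],[[0.0045,0.045,0],0],[[0.005,0.051,0],0]]'

```text
clock: 13.38
tool_pos: [416.8, -313.2, 65.1]
orientation: [-0.534, 0.846, -0.002, 0.001]
contact_force: [4.0, -2.0, 5.6]
gripper_width: 0.377
```

Emit:
carry_out --steps '[[[0,0,0],0],[[0,0,0],0],[[0,0,0],0],[[0,0,0],0]]'

```text
clock: 13.88
tool_pos: [416.3, -312.9, 64.9]
orientation: [-0.534, 0.846, -0.001, 0.0]
contact_force: [1.4, -1.5, 6.8]
gripper_width: 0.377
```

Run:
```python
from cell import *
from h import *
s=sense(); c=read_camera("scene"); pickle.dump((s,c),open("s4.pkl","wb"))
print(s["tool_pos"],s["contact_force"],s["q"])
p=s["tool_pos"];u,v=proj(c,[p[0],p[1],50]).astype(int)
x0,y0=u-60,v-60;print(x0,y0)
cv2.imwrite("pics/s4.png",cv2.resize(c["pixels"][y0:y0+120,x0:x0+120,::-1],None,fx=5,fy=5,interpolation=cv2.INTER_CUBIC))
for q in [(*p[:2],12),(415.7,-311.9,12),(*p[:2],35),(*p[:2],92)]: print(q,((proj(c,q)-[x0,y0]+.5)*5).round())
```

```text
[ 416.33596532 -312.88758803   64.88871956] [ 1.3962099  -1.4524095   6.78045142] [-8.01008769e-01  3.48719357e-01 -3.54844437e-01  8.64899508e-01
 -3.56822491e-05 -1.92732116e+00]
208 176
(np.float64(416.33596531751914), np.float64(-312.88758802557123), 12) [306. 370.]
(415.7, -311.9, 12) [303. 368.]
(np.float64(416.33596531751914), np.float64(-312.88758802557123), 35) [305. 331.]
(np.float64(416.33596531751914), np.float64(-312.88758802557123), 92) [304. 226.]
```

View pics/s4.png

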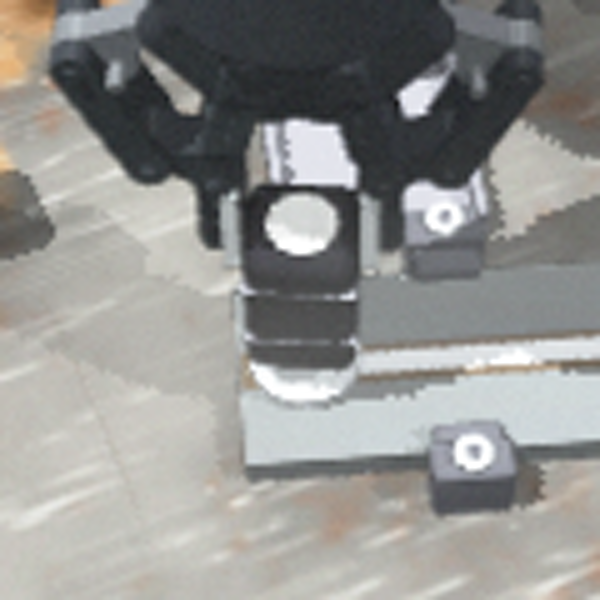

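The picture shows the probe upright and centred on the seam at the end point. Lifting off and returning to the tray.

Emit:
carry_out --steps '[[[0,0,-0.03],0],[[0,0,-0.06],0],[[-0.03,-0.006,-0.06],0],[[-0.06,-0.013,-0.06],0],[[-0.085,-0.018,-0.06],0],[[-0.0885,-0.019,-0.06],0],[[-0.0885,-0.019,-0.06],0],[[-0.0885,-0.019,-0.06],0]]'

```text
clock: 14.92
tool_pos: [470.4, -240.9, 124.3]
orientation: [-0.534, 0.846, 0.0, -0.0]
contact_force: [-0.3, -0.2, -3.0]
gripper_width: 0.377
```

Run:
```python
from cell import *
from h import *
s=sense(); c=read_camera("scene")
p=s["tool_pos"];print(p,s["contact_force"]);u,v=proj(c,[p[0],p[1],50]).astype(int)
x0,y0=u-60,v-60
cv2.imwrite("pics/s5.png",cv2.resize(c["pixels"][y0:y0+120,x0:x0+120,::-1],None,fx=5,fy=5,interpolation=cv2.INTER_CUBIC))
for q in [(*p[:2],67),(*p[:2],4),(472.8,-239.7,4)]: print(q,((proj(c,q)-[x0,y0]+.5)*5).round())
```

```text
[ 470.35021433 -240.89128345  124.2778015 ] [-0.25389119 -0.18282663 -2.98693673]
(np.float64(470.3502143288382), np.float64(-240.8912834512968), 67) [308. 273.]
(np.float64(470.3502143288382), np.float64(-240.8912834512968), 4) [306. 389.]
(472.8, -239.7, 4) [311. 384.]
```

View pics/s5.png

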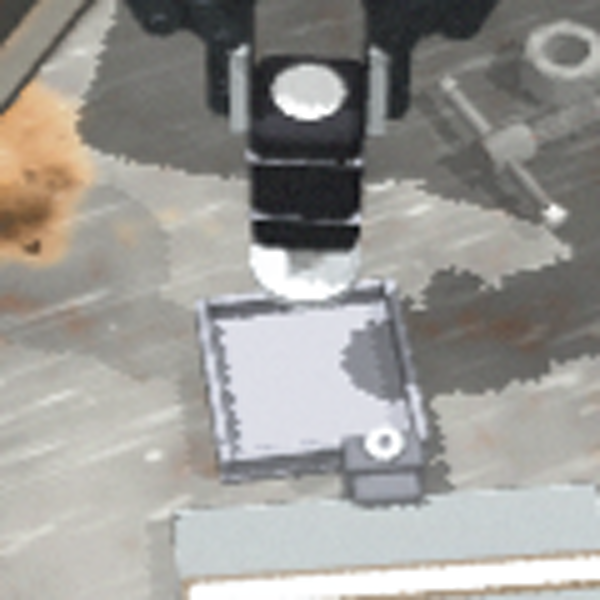

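The probe hangs upright over the unmoved tray, with its axis about 2 mm from the tray's centre. Lowering.

Emit:
carry_out --steps '[[[-0.002,-0.001,0.02],0],[[-0.002,-0.001,0.04],0],[[-0.002,-0.001,0.052],0],[[-0.002,-0.001,0.058],0],[[-0.002,-0.001,0.061],0],[[-0.002,-0.001,0.062],0],[[-0.002,-0.001,0.062],0],[[-0.002,-0.001,0.062],0]]'

```text
clock: 15.98
tool_pos: [472.7, -239.0, 62.6]
orientation: [-0.534, 0.846, -0.0, 0.0]
contact_force: [-0.1, 0.2, -2.1]
gripper_width: 0.375
```

Emit:
carry_out --steps '[[[0,0,0.001],0],[[0,0,0.0015],0],[[0,0,0.0015],0],[[0,0,0.0015],0]]'

```text
clock: 16.48
tool_pos: [472.7, -239.0, 61.0]
orientation: [-0.534, 0.846, -0.0, 0.0]
contact_force: [0.7, -0.0, 2.5]
gripper_width: 0.379
```

Emit:
carry_out --steps '[[[0,0,-0.0005],0],[[0,0,-0.0005],0],[[0,0,-0.0005],0],[[0,0,-0.0005],0],[[0,0,-0.0005],0],[[0,0,-0.0005],0]]' --jaw 0.0854 --squeeze 20

```text
clock: 17.23
tool_pos: [472.5, -238.9, 61.4]
orientation: [-0.534, 0.846, 0.0, -0.0]
contact_force: [-0.3, 1.0, -0.1]
gripper_width: 1.001
```

Emit:
carry_out --steps '[[[0,0,-0.02],0],[[0,0,-0.05],0],[[0,0,-0.09],0],[[0,0,-0.14],0],[[0,0,-0.14],0],[[0,0,-0.14],0]]'

```text
clock: 17.98
tool_pos: [472.4, -238.8, 200.9]
orientation: [-0.534, 0.846, 0.0, -0.0]
contact_force: [0.1, 0.0, 0.1]
gripper_width: 1.002
```

Run:
```python
from cell import *
from h import *
s=sense(); c=read_camera("scene");t=read_camera("top")
p=s["tool_pos"];print(p,s["contact_force"],s["gripper_width"],s["clock"]);u,v=proj(c,[p[0],p[1],50]).astype(int)
x0,y0=u-75,v-75
cv2.imwrite("pics/s6.png",cv2.resize(c["pixels"][y0:y0+150,x0:x0+150,::-1],None,fx=4,fy=4,interpolation=cv2.INTER_CUBIC))
for q in [(472.7,-239,4),(472.7,-239,89)]: print(q,((proj(c,q)-[x0,y0]+.5)*4).round())
d=pickle.load(open("d0.pkl","rb"))["scene"]["pixels"].astype(int)
df=np.abs(c["pixels"].astype(int)-d).max(2)
for n,P in (("nut",(622,-145,8)),("bolt",(600,-325,8))):
    a,b=proj(c,P).astype(int);print(n,a,b,df[b-12:b+12,a-12:a+12].mean())
```

```text
[ 472.37470386 -238.77589912  200.93532874] [0.12525769 0.00312335 0.11049282] 1.002215238471264 17.975
(472.7, -239, 4) [304. 370.]
(472.7, -239, 89) [306. 242.]
nut 332 142 49.420138888888886
bolt 371 218 13.559027777777779
```

View pics/s6.png

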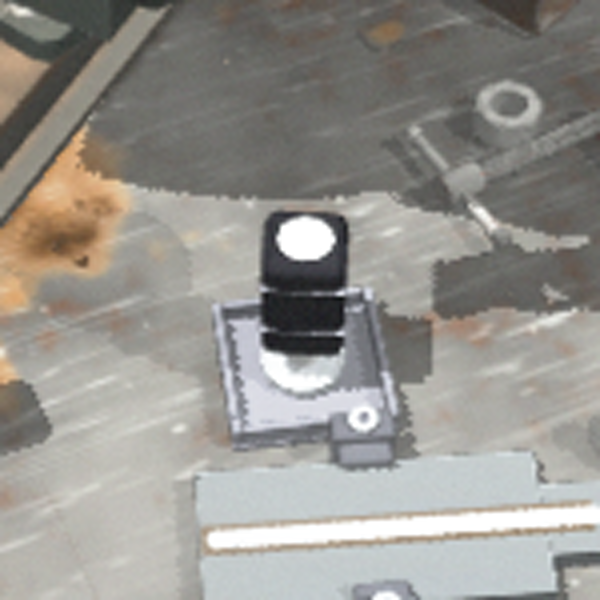

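The probe stands upright and released in the middle of the tray, and the gripper is clear. The brightness change at the nut is the arm's shadow, since the arm never came near it.

```bash
python3 -c "
from cell import *
print(close_job())"
```

```text
the job is handed in; nothing more can be done
None
```

The probe was slid along the weld in one stroke and is back in its tray, released. The job was handed in at about 18 s of the 58 s. `close_job` reports no verdict, so whether it passed is not known to me.

- **Stroke:** I pressed the shoe on at the tab end, about 1.5 mm from my estimate of the start point. I then slid it about 100 mm to within about 1.5 mm of the end point. At the four pauses from full press to the end, the net spring force was about 8 to 9.5 N, measured against the force with the probe hanging free.
- **Spring travel:** The force readings put the spring 6 to 8 mm in, but the tool height gave only about 5 mm. I did not resolve that difference; both are well inside the 1.5 to 13.5 mm limits.
- **End state:** The last picture shows the probe upright in the tray, within about 2 mm of its centre. The contact force read about 0 and the gripper stood about 110 mm above it.
- **Nut and bolt:** The picture comparison at the nut was inconclusive, because it differed from the first picture by a shadow. The arm never came near the nut and only passed above the bolt, and neither looked out of place in the pictures.

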